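# Hold a loaded sample holder flush on a tilted colour reader

### The arm

A 6-joint arm with a two-finger parallel gripper is mounted at the origin on the work surface. World frame = base frame: x ahead of the robot, y to its left, z up, the work surface at z = 0. Lengths are in m, angles in rad, forces in N, time in s.
With the tool pointing down it reaches from about 0.375 to 0.975 m from the base axis. Payload 3.8 kg.
Tool frame: the origin (TCP) lies on the centre line of the jaws, within the pads' length; the fingertips stand 14 mm ahead of it and the grasp point (between the pads) lies 5 mm behind it; z points along the fingers, y is the line along which they close (so a half turn about z gives the same grasp; the last joint's range is limited). The gripper opens to 85 mm and grips with 20 to 120 N. Pads are 22 mm wide; open, the fingers measure 114 mm over their backs; the gripper's body (76 mm by 85 mm) begins 54 mm behind the grasp point. The pads swing forward as they close: fully open they stand 13 mm farther back than shut.
Start: joints at [1.124, 0.264, 1.604, -0, 1.274, -0.037], TCP at [0.269, 0.619, 0.245] pointing down, gripper open.
Joint ranges: [-2.63, 2.63], [-0.94, 2.18], [0.31, 2.57], [-1.31, 4.45], [0, 2.66], [-2.55, 2.55]. Speed limits (rad/s): [2.57, 2.57, 3.14, 3.14, 3.14, 3.14].

### API

Orientations are given as a rotation vector (axis times angle).
In Python, from workcell import bot, eyes, spot_in gives the robot as it stands.
- The arm moves only by the tool carry_out, never from a script. Its argument "series" is text: rows parted by semicolons, each of 4 numbers parted by spaces: the shift along the world's x, y, z in m, then the turn about the world's z in degrees. In form: tx ty tz roll; .... A call has 1 to 20 rows; each row shifts and turns the commanded pose from where the row before left it; what a row does not reach is not made up. A row lasts 1/8 s, in which the tool goes at most 62.5 mm and 10.7 degrees, less where a joint would pass 70% of its speed; a pose out of reach is approached as far as the arm can. A call is refused whole if a number of a shift passes 0.0625 or a number of a turn 10.7, either way. A call with a gripper value outside its range is refused whole. "jaw" is the gripper command: -1 is shut, 1 is fully open, values between are in proportion, set as the call begins (left out, the last holds). The fingers move at their own pace and stop on an object; "grip_force" is the grip in N (left out, the last holds). Time passes only in rows, so rows that do not move let the fingers close. It gives the time, the measured TCP pose, the force, the opening and the grip force at its end, in the units of the state.
- bot.read_state(): the state, without advancing time (a new reading comes with each control period).
- eyes.read_camera(name): name is "side" or "top"; returns (picture, depth): 400x640x3 uint8, blue, green, red; 400x640 float32, m along the optical axis (not along the pixel's ray), 0 where there is no reading.
- eyes.get_calibration(name): a dict with "K" (3x3 intrinsics, pixels), "position" and "rotation" of the camera in the world. Camera axes: x right, y down, z forward; pixel columns grow to the right and rows downward; lengths in m; the calibration is good to about 2 mm. A picture is of the moment at which its call begins. get_calibration takes no time and is no camera call.
- bot.finish_job(): hands the job in; it is judged then, once.
Trained networks look in the newest picture that a camera, given by its name, has taken for a name from the list of things; names that differ only in an ending like _2 or _b are one class to them, and where a whole thing is asked for, a point or a joint stands for the part that bears it (a point fixed in the world has none). Each returns a list of dicts, best first, with "score" (0 to 1); they miss things now and then, are a little off and sometimes report something else, mostly with a low value. They report only what shows in the picture. A call takes as long as a camera call. They do not tell look-alikes from the thing itself.
- spot_in(camera, target): "rect" ([centre column, centre row, width, height] in pixels, round what is visible of it).
The state is a dict: "time": time; "q": joint angles; "joint_vel": joint speeds; "joint_torque": joint torques, N m; "tool_pos": TCP position; "tcp_rot": TCP orientation; "wrist_force": force on the tool from outside, world axes, zero at the start; "torque": the same for the moment, N m; "width": opening from 0.0 (shut) to 1.0 (fully open); "grip_force": force on a finger pad.
Only numpy, scipy, OpenCV 4.12 (cv2) and the standard library are available. Lean on these libraries where they do the work, as an engineer would, in place of code of your own. Each camera call takes 0.05 s, during which the arm holds its last target. There are 200 camera calls.

### The job

Slide the taller ceramic sample slide all the way down into the upright metal holder, then lift the holder out of its stand with the slide in it. Tilt it to match the sloping face of the colour reader, hold its broad side flush and lightly pressed against that face with the holder's low square opening centred over the round window, and finish like that, still gripping and pressing: the reading is taken while you hold it. Leave the other things on the bench where they are.

Things in the scene. Friction and masses are not known exactly. Their poses are not given: they have to be found in the camera images.
- slide_mid (a point): Centre of the sample slide: white ceramic plate 142 mm tall (z), 40 mm wide (y), 6 mm thick (x), about 80 g, the taller of two slides standing upright in the wooden rack, in either slot. Its foot is 28 mm down in the slot (42 x 8 mm, floor 7 mm above the bench); its top is 149 mm above the bench. Axes are the slide's own, z up; origin half-way up.
- short_slide: The other slide, 85 mm tall, 40 mm wide, 6 mm thick, in the other slot of the same rack, 68 mm away along y; to be left alone. Origin at the centre of its foot.
- rack: Wooden rack fixed to the bench, 70 mm (x) x 140 mm (y) x 35 mm high, with two upright slots in line along y at y = -34 and +34 mm. Origin at the centre of its underside. Rack and holder stand may change places.
- holder_mid (a point): Centre (half-way up) of the sample holder: a loose flat aluminium case, 112 mm tall (z), 56 mm wide (y), 14 mm thick (x), 120 g, upright in the grey stand's slot, foot 7 mm and top 119 mm above the bench. Its two broad sides (x = -7 and +7 mm) are flat and alike; either may go on the reader. With the slide fully home, the slide's centre is 19 mm above this point.
- holder_mouth (a point): Centre of the holder's mouth, in its top face, 56 mm above its centre; axes as the holder's. The pocket is 42 mm (y) x 8 mm (x) and 108 mm deep (its floor 4 mm above the foot); its top 4 mm are widened to 45 x 11 mm as a lead-in. The slide fully home stands on the pocket floor and sticks 34 mm out of the mouth.
- holder_opening (a point): Centre of the 24 mm square opening through both broad sides of the holder, 35 mm above its foot, 21 mm below its centre, at mid-thickness. Axes as the holder's: x through the thickness, y across the width, z towards the mouth.
- stand: Grey stand fixed to the bench, 70 mm (x) x 90 mm (y) x 35 mm high, with one slot 16 x 58 mm, 28 mm deep, that holds the holder upright. Origin at the centre of its underside.
- reader: Colour reader fixed to the bench: white base 170 mm long (x -120 to +50), 130 mm wide, 35 mm high; a box 75 mm high at its rear (x -115 to -45); a tilting grey reading head between two cheeks (y +-49 to 59, up to 112 mm high) with black clamp knobs. Origin on its underside, 100 mm below the head's hinge; x points the way the head looks, away from the robot.
- window (a point): Centre of the round black window (28 mm) in the reading head's flat face, 94 mm wide and 56 mm along the slope, 104 to 110 mm above the bench. x straight out of the face (outward, upward), y level, z up the slope. The head is clamped rigidly, leaning back 0.2 to 0.5 rad, differently each time. No ledge: the holder must be held there. Flush, its opening's centre is 7 mm out along x.
- jar: White jar, 48 mm across, 45 mm tall; bystander. Origin at the centre of its underside.
- bur_block: Green bur block, 60 x 80 x 35 mm, with burs standing up to 61 mm; bystander. Origin at the centre of its underside.
- dental_cast: Plaster dental cast, 55 x 65 x 30 mm; bystander. Origin at the centre of its underside.
- case: Purple closed case, 75 x 95 x 28 mm; bystander. Origin at the centre of its underside.
- bottle: White bottle, 44 mm across, 120 mm tall; bystander. Origin at the centre of its underside.
- spatula: Spatula, 160 mm, lying flat near the bottle; bystander.
Mind the look-alikes: they are no part of the job. What is shaped like the part that bears slide_mid but blue or yellow is not meant.

How it is judged:
By the outcome, as a careful person would: the job done as asked, in the order asked, and still so for the second after the job is handed in, while the arm keeps its last pose, push and grip.
It also fails if it takes over 61 s, if anything falls off the work surface, if the arm or the gripper's body presses on something with over 40 N, if the wrist force passes 120 N, or if a joint passes its speed limit or range.

## Working session

There is one attempt and no reset: what is moved stays moved. The work goes in short steps, Python scripts to look and compute and a tool call to move; the robot and the scene stay as the last step left them, time stands still between calls to the robot, and variables do not carry over. Pictures are saved under pics/ and viewed, at most 10 in all, crops included, and the job is handed in when it is done.

Besides the shell and the picture viewer there is one more tool, called after "Request:" as name(argument=value, ...) on one line, values as JSON. carry_out: Moves the arm, as the interface text tells. Its arguments: {"type":"object","properties":{"series":{"type":"string"},"jaw":{"type":"number"},"grip_force":{"type":"number"}},"required":["series"]}

```bash
mkdir -p pics; ls; cat > h.py <<'E'
import numpy as np, cv2
from workcell import bot, eyes, spot_in
def cal(n):
    c=eyes.get_calibration(n); R=np.array(c["rotation"],float)
    if R.shape!=(3,3): R=cv2.Rodrigues(R)[0]
    return np.array(c["K"]),np.array(c["position"]),R
def cloud(n,d):
    K,p,R=cal(n); v,u=np.indices(d.shape)
    P=np.stack([(u-K[0,2])/K[0,0]*d,(v-K[1,2])/K[1,1]*d,d],-1)@R.T+p
    P[d<=0]=np.nan; return P
def proj(n,X):
    K,p,R=cal(n); c=(np.atleast_2d(X)-p)@R; c=c@K.T; return c[:,:2]/c[:,2:]
E
python3 - <<'E'
from h import *
print(bot.read_state())
for n in("side","top"):
    im,d=eyes.read_camera(n); cv2.imwrite(f"pics/{n}0.png",im); np.savez(f"{n}0.npz",im=im,d=d)
    K,p,R=cal(n);print(n,K[0,0],p.round(3),R.round(3).tolist())
    for t in("slide_mid","short_slide","rack","holder_mid","holder_mouth","holder_opening","stand","reader","window"):
        print(t,[(np.round(r["rect"]).astype(int).tolist(),round(r["score"],2)) for r in spot_in(n,t)][:4])
E
```

```text
pics
{'time': 0.0, 'q': array([ 1.12408991e+00,  2.64784190e-01,  1.60539338e+00,  1.64154416e-05,
        1.27373597e+00, -3.69457688e-02]), 'joint_vel': array([ 0.00088387, -0.00113792, -0.0001688 ,  0.00048237, -0.00078363,
        0.00237329]), 'joint_torque': array([ 3.86879196e-05, -5.15098965e+01, -3.67318583e+01, -2.68506437e-04,
        1.28184340e-02,  7.08554239e-06]), 'tool_pos': array([0.26862648, 0.61845891, 0.24393065]), 'tcp_rot': array([-0.63904782, -3.07532474,  0.00353301]), 'wrist_force': array([-0.18145705, -0.36376446,  0.54519619]), 'torque': array([0.0058721 , 0.0121217 , 0.03914058]), 'grip_force': 0.0, 'width': 0.9995309627756924}
side 489.06582657163426 [ 0.04  -0.978  1.03 ] [[0.875, -0.317, 0.366], [-0.484, -0.542, 0.687], [-0.02, -0.778, -0.627]]
slide_mid [([285, 208, 14, 40], 0.87), ([273, 223, 18, 39], 0.77), ([314, 219, 12, 33], 0.66), ([339, 215, 13, 38], 0.66)]
short_slide [([325, 241, 12, 20], 0.42)]
rack [([321, 247, 45, 41], 0.96)]
holder_mid [([352, 306, 23, 36], 0.59)]
holder_mouth [([351, 305, 18, 31], 0.95)]
holder_opening [([350, 305, 22, 36], 0.92), ([260, 167, 21, 26], 0.56)]
stand [([352, 323, 46, 34], 0.8)]
reader [([253, 178, 59, 53], 0.6)]
window [([260, 164, 20, 29], 0.6)]
top 514.840627987358 [0.415 0.048 1.323] [[-0.013, -0.987, 0.16], [-1.0, 0.012, -0.007], [0.005, -0.16, -0.987]]
slide_mid [([360, 226, 19, 10], 0.47), ([370, 265, 20, 6], 0.41)]
short_slide [([458, 164, 34, 27], 0.57), ([388, 226, 20, 5], 0.48)]
rack [([371, 229, 55, 29], 0.92)]
holder_mid [([227, 240, 46, 24], 0.65), ([419, 165, 25, 27], 0.62), ([486, 250, 34, 10], 0.47)]
holder_mouth [([487, 250, 34, 10], 0.63), ([360, 227, 20, 4], 0.28)]
holder_opening [([486, 251, 32, 13], 0.78)]
stand [([482, 252, 46, 35], 0.8), ([458, 163, 35, 24], 0.69), ([226, 240, 45, 22], 0.29)]
reader [([230, 256, 64, 73], 0.88)]
window [([228, 238, 51, 22], 0.83), ([418, 166, 28, 29], 0.26), ([219, 156, 29, 58], 0.25)]
```

```bash
python3 - <<'E'
import cv2
a=cv2.imread("pics/side0.png")[120:360,180:440]; b=cv2.imread("pics/top0.png")[120:320,160:560]
cv2.imwrite("pics/s1.png",cv2.resize(a,None,fx=2.5,fy=2.5,interpolation=2)[:600]); cv2.imwrite("pics/t1.png",cv2.resize(b,None,fx=2,fy=2,interpolation=2))
E
```

```text
(no output)
```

View pics/s1.png

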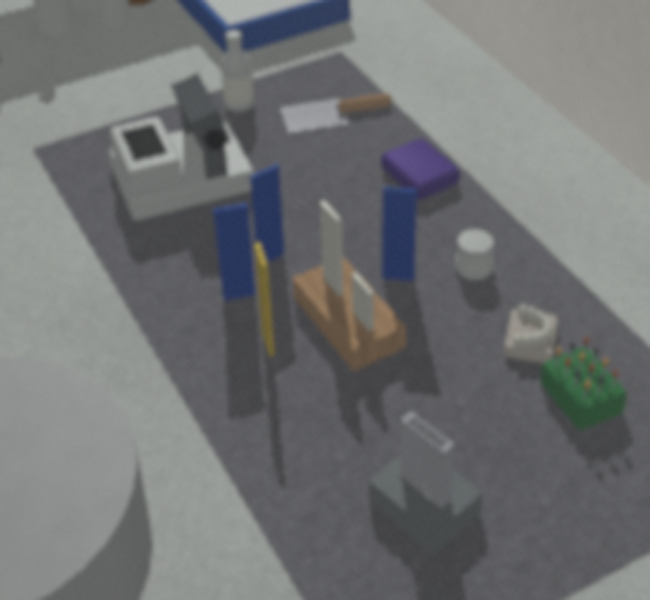

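View pics/t1.png

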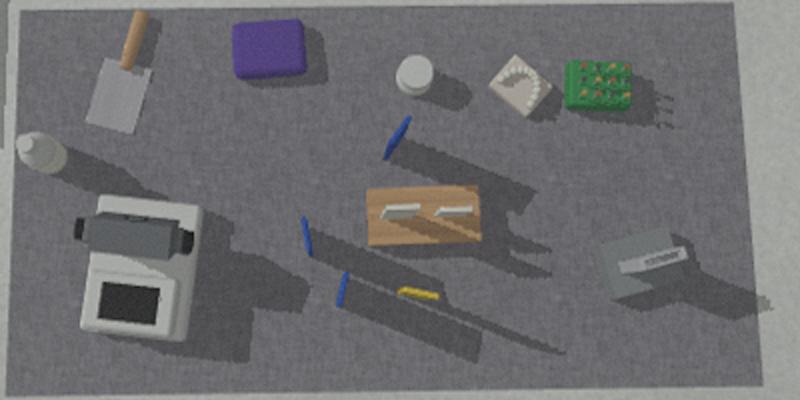

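```bash
cat >> h.py <<'E'
def box(P):
    q=P[:,:2].astype(np.float32); c,s,a=cv2.minAreaRect(q); return np.round(c,4),np.round(s,4),round(a,1)
E
python3 - <<'E'
from h import *
C={n:(np.load(n+"0.npz")["im"],cloud(n,np.load(n+"0.npz")["d"])) for n in("top","side")}
for n in C:
    P=C[n][1]; print(n,"bench z",np.nanmedian(P[...,2]), "noise", np.nanstd(P[200:215,300:310,2]))
P=C["top"][1]
roi={"rack":(360+10,228),"tall":(360,226),"short":(387,226),"mouth":(487,250),"stand":(480,255),"window":(228,238),"box":(225,272)}
for k,(u,v) in roi.items(): print(k,P[v,u].round(4))
def sel(n,cx,cy,r,z0,z1):
    Q=C[n][1].reshape(-1,3); m=(np.hypot(Q[:,0]-cx,Q[:,1]-cy)<r)&(Q[:,2]>z0)&(Q[:,2]<z1); return Q[m]
for n in C:
  for nm,c in(("tall",P[226,360]),("short",P[226,387]),("mouth",P[250,487])):
    A=sel(n,c[0],c[1],.05,.05,.2); zt=np.percentile(A[:,2],98) if len(A) else np.nan
    print(n,nm,len(A),"ztop",zt.round(4)); 
    if len(A)>5: print("  all",box(A)); B=A[A[:,2]>zt-.012]; print("  top",len(B),box(B), B.mean(0).round(4))
  for nm,c,r in(("rack",P[228,370],.09),("stand",P[255,480],.08)):
    A=sel(n,c[0],c[1],r,.028,.043); print(n,nm,len(A),box(A))
E
```

```text
top bench z -0.0004828752325534147 noise 0.002490412697511485
side bench z 0.00013380767310877673 noise 0.0498656832755242
rack [ 0.5242 -0.0679  0.0319]
tall [ 0.5225 -0.0373  0.1111]
short [ 0.5239 -0.104   0.0862]
mouth [ 0.4659 -0.3607  0.0254]
stand [ 0.4512 -0.3168  0.11  ]
window [0.4968 0.2698 0.1292]
box [0.4195 0.2853 0.0763]
top tall 115 ztop 0.1516
  all (array([ 0.5253, -0.0521]), array([0.0062, 0.07  ]), 1.2)
  top 50 (array([ 0.5251, -0.037 ]), array([0.0061, 0.0371]), 1.2) [ 0.525  -0.0372  0.1473]
top short 67 ztop 0.1486
  all (array([ 0.5263, -0.0886]), array([0.0064, 0.0691]), 2.5)
  top 3 (array([ 0.5258, -0.0553]), array([0.0001, 0.0046]), 88.0) [ 0.5258 -0.0554  0.1488]
top mouth 195 ztop 0.1218
  all (array([ 0.4641, -0.3405]), array([0.014, 0.058]), 14.9)
  top 94 (array([ 0.4642, -0.3407]), array([0.0139, 0.0575]), 14.9) [ 0.4641 -0.3411  0.1166]
top rack 1374 (array([ 0.5483, -0.0705]), array([0.1147, 0.1404]), 1.4)
top stand 843 (array([ 0.4636, -0.3399]), array([0.0702, 0.0924]), 15.0)
side tall 230 ztop 0.1479
  all (array([ 0.5268, -0.0515]), array([0.0087, 0.0709]), 1.9)
  top 43 (array([ 0.5263, -0.0389]), array([0.0082, 0.0407]), 1.3) [ 0.5254 -0.0406  0.1438]
side short 161 ztop 0.1405
  all (array([ 0.5274, -0.0918]), array([0.0086, 0.0748]), 0.8)
  top 12 (array([ 0.5267, -0.0564]), array([0.0095, 0.0029]), 19.0) [ 0.5261 -0.0567  0.1377]
side mouth 480 ztop 0.1196
  all (array([ 0.4651, -0.342 ]), array([0.0184, 0.0582]), 15.4)
  top 152 (array([ 0.4653, -0.3416]), array([0.0171, 0.0574]), 14.2) [ 0.4651 -0.3424  0.1143]
side rack 691 (array([ 0.5472, -0.0737]), array([0.1444, 0.1173]), 87.7)
side stand 596 (array([ 0.4651, -0.3415]), array([0.0726, 0.0932]), 14.6)
```

```bash
python3 - <<'E'
from h import *
D=np.load("top0.npz"); im=D["im"]; P=cloud("top",D["d"])
cv2.imwrite("pics/h1.png",cv2.resize(im[205:300,180:280],None,fx=6,fy=6,interpolation=2))
for v in range(218,262): print(v,[tuple((P[v,u,[0,2]]*1000).round().astype(int)) for u in(210,222,229,236,246)],im[v,229].tolist())
S=np.load("side0.npz"); Q=cloud("side",S["d"]); 
m=(abs(Q[...,0]-.47)<.1)&(abs(Q[...,1]-.27)<.1)&(Q[...,2]>.08); print("side",m.sum(),np.nanmax(Q[m][:,2]))
A=P[(abs(P[...,0]-.42)<.06)&(abs(P[...,1]-.28)<.09)&(abs(P[...,2]-.075)<.006)]; print("box",box(A))
A=P[(abs(P[...,0]-.44)<.13)&(abs(P[...,1]-.28)<.12)&(P[...,2]>.02)]; print("all",box(A))
E
```

```text
218 [(np.int64(554), np.int64(32)), (np.int64(557), np.int64(-1)), (np.int64(557), np.int64(-3)), (np.int64(557), np.int64(1)), (np.int64(556), np.int64(7))] [93, 89, 87]
219 [(np.int64(551), np.int64(36)), (np.int64(551), np.int64(35)), (np.int64(554), np.int64(2)), (np.int64(554), np.int64(2)), (np.int64(554), np.int64(-1))] [132, 135, 134]
220 [(np.int64(549), np.int64(32)), (np.int64(548), np.int64(37)), (np.int64(549), np.int64(32)), (np.int64(549), np.int64(31)), (np.int64(551), np.int64(1))] [164, 169, 166]
221 [(np.int64(546), np.int64(34)), (np.int64(546), np.int64(34)), (np.int64(546), np.int64(34)), (np.int64(546), np.int64(31)), (np.int64(549), np.int64(-1))] [167, 169, 167]
222 [(np.int64(544), np.int64(33)), (np.int64(544), np.int64(31)), (np.int64(543), np.int64(37)), (np.int64(543), np.int64(37)), (np.int64(543), np.int64(28))] [162, 167, 164]
223 [(np.int64(541), np.int64(36)), (np.int64(542), np.int64(28)), (np.int64(541), np.int64(30)), (np.int64(541), np.int64(36)), (np.int64(540), np.int64(34))] [165, 168, 166]
224 [(np.int64(538), np.int64(39)), (np.int64(538), 
[... 6249 characters left out ...]
p.int64(450), np.int64(77)), (np.int64(450), np.int64(74)), (np.int64(450), np.int64(70)), (np.int64(451), np.int64(29))] [163, 168, 165]
260 [(np.int64(448), np.int64(76)), (np.int64(448), np.int64(78)), (np.int64(448), np.int64(78)), (np.int64(448), np.int64(73)), (np.int64(447), np.int64(71))] [164, 168, 165]
261 [(np.int64(446), np.int64(74)), (np.int64(446), np.int64(72)), (np.int64(445), np.int64(79)), (np.int64(445), np.int64(73)), (np.int64(445), np.int64(74))] [166, 171, 168]
side 382 0.13558333175050719
box (array([0.4357, 0.2854]), array([0.1109, 0.1002]), 82.5)
all (array([0.4653, 0.2832]), array([0.1391, 0.1698]), 82.7)<stdin>:4: RuntimeWarning: invalid value encountered in cast
```

View pics/h1.png

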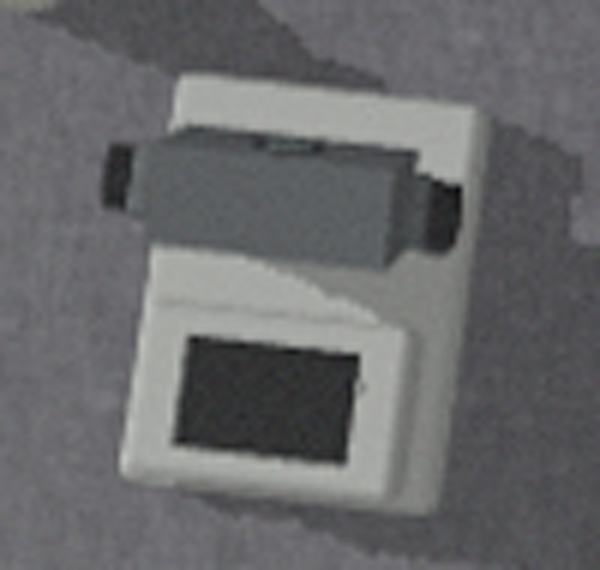

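```bash
python3 - <<'E'
from h import *
D=[]; 
for i in range(8):
    im,d=eyes.read_camera("top"); D.append(np.where(d>0,d,np.nan))
d=np.nan_to_num(np.nanmedian(D,0)); P=cloud("top",d); np.savez("top1.npz",im=im,d=d)
c=np.array([.4653,.2832])
# base outline using z 28..42 only, then yaw from box top and base
for nm,lo,hi in(("base",.027,.043),("head",.08,.16)):
    m=(abs(P[...,2]-(lo+hi)/2)<(hi-lo)/2)&(np.hypot(P[...,0]-c[0],P[...,1]-c[1])<.14); A=P[m]; print(nm,len(A),box(A))
for yaw in(-7.3,):
    t=np.radians(yaw); R=np.array([[np.cos(t),np.sin(t)],[-np.sin(t),np.cos(t)]])
    o=c+.035*np.array([np.cos(t),np.sin(t)])
    L=P.copy(); L[...,:2]=(P[...,:2]-o)@R.T
    m=(abs(L[...,1])<.04)&(L[...,0]>-.016)&(L[...,0]<.008)&(L[...,2]>.11); A=L[m]
    X=np.c_[A[:,0],A[:,1],np.ones(len(A))]; k,r=np.linalg.lstsq(X,A[:,2],rcond=None)[:2]; print("top plane z= a x+b y+c",k.round(4),len(A),np.sqrt(r/len(A)),"a",np.arctan(k[0]))
    m=(abs(L[...,1])<.042)&(L[...,0]>.0)&(L[...,0]<.04)&(L[...,2]>.082)&(L[...,2]<.124); A=L[m]
    X=np.c_[A[:,2]-.1,A[:,1],np.ones(len(A))]; k,r=np.linalg.lstsq(X,A[:,0],rcond=None)[:2]; print("face x= a(z-.1)+b y+c",k.round(4),len(A),np.sqrt(r/len(A)),"a",np.arctan(-k[0]))
    m=(L[...,2]>.118)&(abs(L[...,0])<.03)&(abs(L[...,1])<.07); A=L[m]; print("head y ext",np.percentile(A[:,1],[0,1,50,99,100]).round(4),"x ext",np.percentile(A[:,0],[0,1,99,100]).round(4))
    m=(L[...,2]>.027)&(L[...,2]<.043)&(L[...,0]>.028)&(abs(L[...,0])<.07)&(abs(L[...,1])<.09); A=L[m]; print("base front y ext",np.percentile(A[:,1],[0,1,99,100]).round(4),"x max",A[:,0].max())
    m=(L[...,2]>.07)&(L[...,2]<.08)&(L[...,0]<-.04); A=L[m]; A=A[(abs(A[:,1])<.08)&(A[:,0]>-.14)]; print("box", box(A))
E
```

```text
base 1208 (array([0.4652, 0.2827]), array([0.1298, 0.1699]), 82.7)
head 1083 (array([0.4995, 0.2783]), array([0.1377, 0.0507]), 82.8)
top plane z= a x+b y+c [0.2419 0.0013 0.1281] 363 [0.00093849] a 0.23735863951864697
face x= a(z-.1)+b y+c [-0.2326 -0.0016  0.0206] 107 [0.00026278] a 0.22849561019959125
head y ext [-0.0475 -0.0473 -0.0008  0.0458  0.0468] x ext [-0.0258 -0.0254  0.0157  0.0164]
base front y ext [-0.0653 -0.064   0.0618  0.0635] x max 0.04995260570654767
box (array([-0.0802, -0.0007]), array([0.1085, 0.0685]), 89.8)
```

Request:
carry_out(series="0.0184 -0.0469 0 -4.657;0.0184 -0.0469 0 -4.657;0.0184 -0.0469 0 -4.657;0.0184 -0.0469 0 -4.657;0.0184 -0.0469 0 -4.657;0.0184 -0.0469 0 -4.657;0.0184 -0.0469 0 -4.657;0.0184 -0.0469 0 -4.657;0.0184 -0.0469 0 -4.657;0.0184 -0.0469 0 -4.657;0.0184 -0.0469 0 -4.657;0.0184 -0.0469 0 -4.657;0.0184 -0.0469 0 -4.657;0.0184 -0.0469 0 -4.657;0 0 0 0;0 0 0 0", jaw=-0.2, grip_force=40)

```text
time: 3.4
tool_pos: [0.5262, -0.0373, 0.2451]
tcp_rot: [-2.195, -2.246, -0.0]
wrist_force: [0.7, -0.3, 0.4]
width: 0.399
grip_force: 0.0
```

Candidates in the top picture are the white slides at (360,226) and (387,226), the blue ones at (358,188), (313,238) and (331,265), and the yellow one at (369,266). The enlarged side crop shows the white slide at (360,226) is the taller of the two in the wooden rack. Its measured top is 149 mm, against about 92 mm for the other, so it is the one meant.

Request:
carry_out(series="-0.0005 -0.0007 -0.03 0;0 0 -0.03 0;0 0 -0.03 0;0 0 -0.021 0;0 0 0 0;0 0 0 0")

```text
time: 4.15
tool_pos: [0.5265, -0.0373, 0.1353]
tcp_rot: [2.193, 2.248, 0.001]
wrist_force: [0.2, 0.7, 0.3]
width: 0.399
grip_force: 0.0
```

Request:
carry_out(series="0 0 0 0;0 0 0 0;0 0 0 0;0 0 0 0;0 0 0 0", jaw=-1, grip_force=40)

```text
time: 4.78
tool_pos: [0.5272, -0.0383, 0.1357]
tcp_rot: [2.195, 2.245, 0.003]
wrist_force: [0.1, 0.3, 6.5]
width: 0.065
grip_force: 41.4
```

Request:
carry_out(series="0 0 0.02 0;0 0 0.04 0;0 0 0.045 0;0 0 0.045 0;-0.008 -0.0379 0 1.7;-0.008 -0.0379 0 1.7;-0.008 -0.0379 0 1.7;-0.008 -0.0379 0 1.7;-0.008 -0.0379 0 1.7;-0.008 -0.0379 0 1.7;-0.007 -0.0379 0 1.7;-0.007 -0.0377 0 1.7;0 0 0 0;0 0 0 0;0 0 0 0")

```text
time: 6.65
tool_pos: [0.4641, -0.3402, 0.284]
tcp_rot: [-1.913, -2.491, -0.0]
wrist_force: [0.8, 0.6, -0.9]
width: 0.063
grip_force: 40.4
```

```bash
cat > m.py <<'E'
from h import *
s=bot.read_state(); print(s["tool_pos"].round(4),cv2.Rodrigues(s["tcp_rot"])[0].round(3).tolist(),s["width"],s["wrist_force"].round(1))
c=np.array([.4645,-.3413]); out={}
for n in("top","side"):
    D=[]
    for i in range(4):
        im,d=eyes.read_camera(n); D.append(np.where(d>0,d,np.nan))
    P=cloud(n,np.nan_to_num(np.nanmedian(D,0))); cv2.imwrite(f"pics/{n}_m.png",im)
    q=P.reshape(-1,3); g=im.reshape(-1,3).astype(int); r=np.hypot(q[:,0]-c[0],q[:,1]-c[1])<.06
    for nm,lo,hi in(("holder",.10,.127),("slide",.135,.255),("slide_low",.15,.2),("slide_hi",.2,.25)):
        A=q[r&(q[:,2]>lo)&(q[:,2]<hi)]
        if len(A)>8: print(n,nm,len(A),box(A),"z",np.percentile(A[:,2],[2,98]).round(4))
E
python3 m.py; python3 - <<'E'
import cv2
a=cv2.imread("pics/side_m.png")[180:360,280:440]; b=cv2.imread("pics/top_m.png")[180:330,430:560]
cv2.imwrite("pics/c2.png",cv2.hconcat([cv2.resize(a,(400,450),interpolation=2),cv2.resize(b,(390,450),interpolation=2)]))
E
```

```text
[ 0.4641 -0.3402  0.284 ] [[-0.258, 0.966, -0.0], [0.966, 0.258, 0.001], [0.001, -0.0, -1.0]] 0.06311066564659726 [ 0.8  0.6 -0.9]
top holder 83 (array([ 0.4643, -0.3403]), array([0.0139, 0.0571]), 15.6) z [0.1029 0.1203]
top slide 71 (array([ 0.4643, -0.3373]), array([0.0055, 0.0385]), 23.7) z [0.1594 0.2523]
top slide_low 31 (array([ 0.4643, -0.3373]), array([0.0052, 0.0385]), 23.2) z [0.159  0.1968]
top slide_hi 36 (array([ 0.4631, -0.3328]), array([0.0055, 0.0287]), 26.8) z [0.2013 0.2474]
side holder 209 (array([ 0.4656, -0.3414]), array([0.0159, 0.057 ]), 15.8) z [0.1013 0.1186]
side slide 435 (array([ 0.4611, -0.3415]), array([0.0063, 0.0409]), 21.1) z [0.1576 0.2535]
side slide_low 188 (array([ 0.461 , -0.3414]), array([0.0063, 0.0407]), 21.1) z [0.1564 0.199 ]
side slide_hi 222 (array([ 0.4623, -0.3418]), array([0.0059, 0.039 ]), 17.3) z [0.2008 0.249 ]
```

View pics/c2.png

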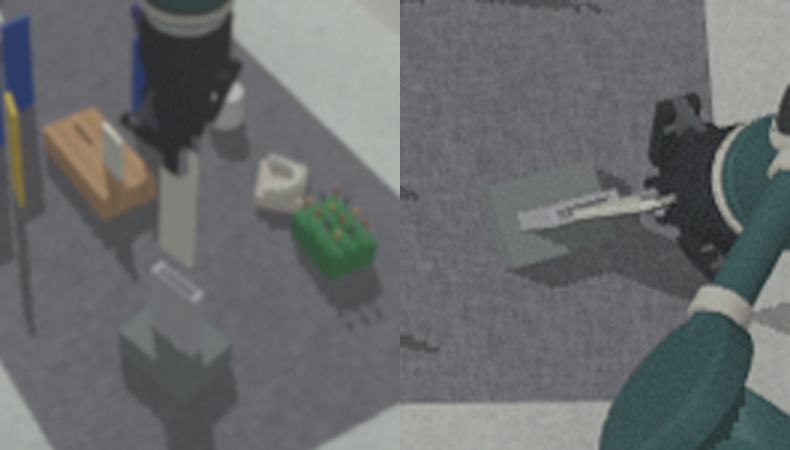

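```bash
cat > f.py <<'E'
from h import *
s=bot.read_state(); p=s["tool_pos"]; t=np.radians(14.9); ex=np.array([np.cos(t),np.sin(t),0]); ey=np.array([-np.sin(t),np.cos(t),0])
zt=p[2]-.035
def fr(q,c): return np.c_[(q-c)@ex,(q-c)@ey,q[:,2]]
H={}
for n in("top","side"):
    D=[]
    for i in range(8):
        im,d=eyes.read_camera(n); D.append(np.where(d>0,d,np.nan))
    q=cloud(n,np.nan_to_num(np.nanmedian(D,0))).reshape(-1,3); q=q[np.isfinite(q[:,0])]
    L=fr(q,np.array([.4645,-.3413,0])); L=L[(abs(L[:,0])<.03)&(abs(L[:,1])<.05)]
    h=L[(L[:,2]>.108)&(L[:,2]<.125)]; print(n,"holder top y ext",np.percentile(h[:,1],[1,99]).round(4),"x ext",np.percentile(h[:,0],[1,99]).round(4))
    A=L[(L[:,2]>.13)&(L[:,2]<zt)]
    if n=="side":
        X=np.c_[A[:,1],A[:,2]-.16,np.ones(len(A))]
        for k in range(3):
            k_=np.linalg.lstsq(X,A[:,0],rcond=None)[0]; e=A[:,0]-X@k_; g=abs(e)<.003; A,X=A[g],X[g]
        print("slide face x = a y + b (z-.16)+c",k_.round(4),len(A),e.std().round(4))
    for z in np.arange(.13,zt,.015):
        B=A[(A[:,2]>=z)&(A[:,2]<z+.015)]
        if len(B)>3: print(n,round(z,3),len(B),"y",np.percentile(B[:,1],[0,100]).round(4),"x",np.percentile(B[:,0],[0,100]).round(4))
    print("foot z",A[:,2].min().round(4))
E
python3 f.py
```

```text
top holder top y ext [-0.0272  0.029 ] x ext [-0.0069  0.0067]
top 0.145 4 y [-0.0076  0.0216] x [-0.0028  0.0006]
top 0.16 9 y [-0.0138  0.022 ] x [-0.0033  0.0007]
top 0.175 10 y [-0.0114  0.0217] x [-0.0039  0.0007]
top 0.19 11 y [-0.0087  0.022 ] x [-0.0048  0.0007]
top 0.205 13 y [-0.0065  0.0219] x [-0.0051  0.0007]
top 0.22 10 y [-0.0014  0.0217] x [-0.0039  0.0008]
top 0.235 9 y [0.0067 0.0216] x [-0.0045  0.0008]
foot z 0.1566
side holder top y ext [-0.028   0.0276] x ext [-0.0064  0.0081]
slide face x = a y + b (z-.16)+c [-0.0205  0.0009 -0.0038] 401 0.0007
side 0.145 21 y [-0.0185  0.02  ] x [-0.0047 -0.0006]
side 0.16 63 y [-0.0197  0.0202] x [-0.0051 -0.0008]
side 0.175 61 y [-0.0194  0.021 ] x [-0.0051 -0.0019]
side 0.19 58 y [-0.0192  0.0179] x [-0.005  -0.0026]
side 0.205 65 y [-0.0199  0.0178] x [-0.0049 -0.0005]
side 0.22 64 y [-0.0195  0.0187] x [-0.0047 -0.001 ]
side 0.235 69 y [-0.0196  0.0187] x [-0.005  -0.0009]
foot z 0.1544
```

Request:
carry_out(series="0.0018 -0.0002 0 -0.5;0 0 -0.02 0;0 0 -0.01 0;0 0 -0.004 0;0 0 -0.003 0;0 0 -0.003 0;0 0 -0.003 0;0 0 -0.003 0;0 0 0 0")

```text
time: 8.98
tool_pos: [0.4657, -0.3413, 0.238]
tcp_rot: [-1.925, -2.482, 0.0]
wrist_force: [-0.8, 0.6, -1.4]
width: 0.064
grip_force: 40.4
```

Request:
carry_out(series="0 0 -0.01 0;0 0 -0.01 0;0 0 -0.01 0;0 0 -0.01 0;0 0 -0.01 0;0 0 -0.01 0;0 0 -0.01 0;0 0 -0.01 0;0 0 -0.008 0;0 0 0 0")

```text
time: 10.22
tool_pos: [0.4655, -0.3411, 0.1494]
tcp_rot: [-1.924, -2.482, -0.0]
wrist_force: [-0.8, -1.0, -2.2]
width: 0.061
grip_force: 40.4
```

Request:
carry_out(series="0 0 -0.004 0;0 0 -0.003 0;0 0 -0.002 0;0 0 -0.0015 0;0 0 0 0")

```text
time: 10.85
tool_pos: [0.4659, -0.3415, 0.1399]
tcp_rot: [1.925, 2.483, -0.0]
wrist_force: [-0.6, 1.0, -1.2]
width: 0.062
grip_force: 40.4
```

Request:
carry_out(series="0 0 -0.001 0;0 0 -0.001 0;0 0 -0.001 0;0 0 0 0")

```text
time: 11.35
tool_pos: [0.4666, -0.3419, 0.1397]
tcp_rot: [1.924, 2.481, 0.0]
wrist_force: [-2.8, 3.6, 12.8]
width: 0.061
grip_force: 42.5
```

Request:
carry_out(series="0 0 0 0;0 0 0 0;0 0 0 0;0 0 0.01 0;0 0 0.02 0;0 0 0.03 0;0 0 0 -9.933;0 0 0 -9.933;0 0 0 -9.933;0 0 0 -9.933;0 0 0 -9.933;0 0 0 -9.933;0 0 0 -9.933;0 0 0 -9.933;0 0 0 -9.933;0 0 0 0;0 0 0 0", jaw=-0.4)

```text
time: 13.48
tool_pos: [0.4661, -0.3416, 0.1978]
tcp_rot: [3.113, 0.415, 0.001]
wrist_force: [0.2, 0.2, 0.6]
width: 0.3
grip_force: 0.0
```

```bash
cat > g.py <<'E'
from h import *
s=bot.read_state(); print(s["tool_pos"].round(4),cv2.Rodrigues(s["tcp_rot"])[0][:,1].round(3))
t=np.radians(14.9); ex=np.array([np.cos(t),np.sin(t),0]); ey=np.array([-np.sin(t),np.cos(t),0])
for n in("top","side"):
    D=[]
    for i in range(6):
        im,d=eyes.read_camera(n); D.append(np.where(d>0,d,np.nan))
    q=cloud(n,np.nan_to_num(np.nanmedian(D,0))).reshape(-1,3); q=q[np.isfinite(q[:,0])]; c=np.array([.4645,-.3413,0])
    L=np.c_[(q-c)@ex,(q-c)@ey,q[:,2]]; L=L[(abs(L[:,0])<.03)&(abs(L[:,1])<.05)]
    for lo,hi in((.108,.122),(.127,.16)):
        A=L[(L[:,2]>lo)&(L[:,2]<hi)]
        if len(A)>5: print(n,len(A),"x",np.percentile(A[:,0],[1,99]).round(4),"y",np.percentile(A[:,1],[1,99]).round(4),"z",np.percentile(A[:,2],[50,98,100]).round(4))
E
python3 g.py
```

```text
[ 0.4661 -0.3416  0.1978] [ 0.262 -0.965  0.001]
top 37 x [-0.0071  0.0067] y [0.0139 0.0291] z [0.1175 0.1195 0.1195]
side 117 x [-0.0066  0.0069] y [-0.0283  0.0278] z [0.1163 0.1207 0.1218]
side 126 x [-0.003   0.0034] y [-0.0203  0.0191] z [0.143  0.1524 0.1533]
```

Request:
carry_out(series="0 0 0 0;0 0 0 0;0 0 0 0;0 0 0 0;0 0 -0.03 0;0 0 -0.03 0;0 0 -0.02 0;0 0 -0.0145 0;0 0 0 0", jaw=1)

```text
time: 15.2
tool_pos: [0.4652, -0.3409, 0.1011]
tcp_rot: [-3.113, -0.411, 0.002]
wrist_force: [0.0, -0.3, 0.4]
width: 0.996
grip_force: 0.0
```

Request:
carry_out(series="0 0 0 0;0 0 0 0;0 0 0 0;0 0 0 0;0 0 0 0", jaw=-1, grip_force=30)

```text
time: 15.82
tool_pos: [0.4666, -0.3419, 0.1037]
tcp_rot: [3.113, 0.41, 0.003]
wrist_force: [0.2, 1.5, 6.0]
width: 0.65
grip_force: 32.1
```

Request:
carry_out(series="0 0 0.02 0;0 0 0.03 0;0 0 0.04 0;0 0 0.045 0;0 0 0.04 0;0.007 0.0437 0 -1.604;0.007 0.0437 0 -1.604;0.007 0.0437 0 -1.604;0.007 0.0437 0 -1.604;0.007 0.0437 0 -1.604;0.007 0.0437 0 -1.604;0.007 0.0437 0 -1.604;0.007 0.0437 0 -1.604;0.007 0.0437 0 -1.604;0.007 0.0437 0 -1.604;0.007 0.0437 0 -1.604;0.007 0.0437 0 -1.604;0.007 0.0437 0 -1.604;0.007 0.0437 0 -1.604;0 0 0 0")

```text
time: 18.32
tool_pos: [0.5633, 0.2731, 0.2774]
tcp_rot: [-3.135, 0.198, 0.001]
wrist_force: [-0.5, -0.9, -2.0]
width: 0.648
grip_force: 34.8
```

Request:
carry_out(series="0 0 0 0;0 0 0 0")

```text
time: 18.58
tool_pos: [0.5636, 0.2693, 0.2774]
tcp_rot: [3.134, -0.205, -0.0]
wrist_force: [1.0, -0.1, -2.3]
width: 0.646
grip_force: 34.8
```

```bash
cat > r.py <<'E'
from h import *
t=np.radians(-7.25); o=np.array([.4999,.2783,0]); ex=np.array([np.cos(t),np.sin(t),0]); ey=np.array([-np.sin(t),np.cos(t),0])
s=bot.read_state(); p=s["tool_pos"]; R=cv2.Rodrigues(s["tcp_rot"])[0]
print("TCP reader",[round(float((p-o)@e),4) for e in(ex,ey)],p.round(4),"y ang",np.degrees(np.arctan2(R[1,1],R[0,1])).round(2),"F",s["wrist_force"].round(1),"q6",s["q"][5].round(2))
import sys; tag=sys.argv[1]; G={}
for n in("top","side"):
    D=[]
    for i in range(6):
        im,d=eyes.read_camera(n); D.append(np.where(d>0,d,np.nan))
    P=cloud(n,np.nan_to_num(np.nanmedian(D,0)))-o; L=np.stack([P@ex,P@ey,P[...,2]],-1); G[n]=L; G[n+"i"]=im
np.savez(tag+".npz",**G)
T=[cv2.resize(G["topi"][150:300,150:280],(390,450),interpolation=2),cv2.resize(G["sidei"][70:220,200:330],(390,450),interpolation=2)]
cv2.imwrite(f"pics/{tag}.png",cv2.hconcat(T))
E
python3 r.py a1
```

```text
TCP reader [0.0643, -0.0009] [0.5636 0.2693 0.2774] y ang -97.48 F [ 1.  -0.1 -2.3] q6 2.11
```

View pics/a1.png

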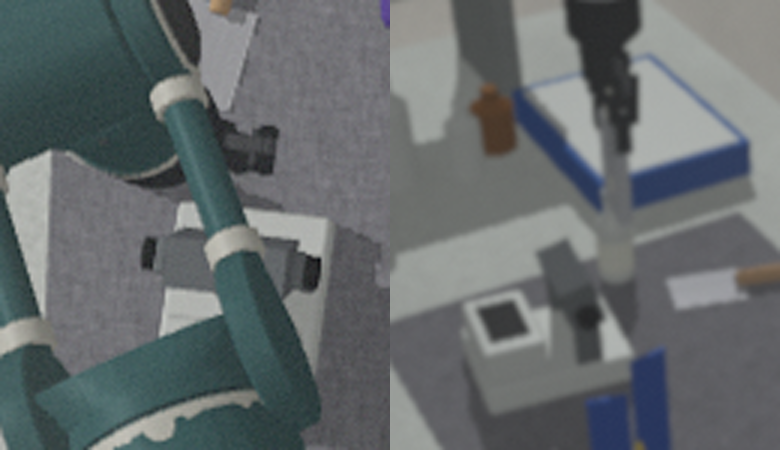

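```bash
cat > s.py <<'E'
from h import *; import sys
L=np.load(sys.argv[1]+".npz")["side"].reshape(-1,3); lo,hi,x0=map(float,sys.argv[2:5])
A=L[(L[:,2]>lo)&(L[:,2]<hi)&(abs(L[:,0]-x0)<.04)&(abs(L[:,1])<.034)]
print(len(A),"ymin/max",np.percentile(A[:,1],[1,99]).round(4),"zmin",np.percentile(A[:,2],[0,1]).round(4))
B=A[A[:,1]>-.02]; 
for k in range(4):
    X=np.c_[B[:,2]-.1,B[:,1],np.ones(len(B))]; c=np.linalg.lstsq(X,B[:,0],rcond=None)[0]; e=B[:,0]-X@c; B=B[abs(e)<max(.0025,1.5*e.std())]
print("near face x=a(z-.1)+b y+c",c.round(4),len(B),e.std().round(4),"lean",np.arctan(-c[0]).round(4))
for z in np.arange(lo,hi,.015):
    C=A[(A[:,2]>=z)&(A[:,2]<z+.015)]; E=C[C[:,1]<-.022]
    if len(C)>3: print(round(z,3),len(C),"y",C[:,1].min().round(4),C[:,1].max().round(4),"xface",np.median(C[C[:,1]>-.02][:,0]).round(4),"edge x",(E[:,0].min().round(4),E[:,0].max().round(4)) if len(E) else "")
E
python3 s.py a1 .15 .28 .064
```

```text
226 ymin/max [-0.0328  0.0292] zmin [0.1794 0.1799]
near face x=a(z-.1)+b y+c [-0.0061  0.0128  0.0577] 99 0.0006 lean 0.0061
0.18 36 y -0.0292 0.0297 xface 0.057 edge x (np.float64(0.0566), np.float64(0.0703))
0.195 39 y -0.0298 0.0245 xface 0.0575 edge x (np.float64(0.0572), np.float64(0.07))
0.21 31 y -0.0296 0.0217 xface 0.0578 edge x (np.float64(0.0561), np.float64(0.0689))
0.225 36 y -0.0301 0.0269 xface 0.0568 edge x (np.float64(0.0564), np.float64(0.0703))
0.24 39 y -0.0292 0.0226 xface 0.057 edge x (np.float64(0.0565), np.float64(0.0707))
0.255 27 y -0.034 0.0287 xface 0.0566 edge x (np.float64(0.0564), np.float64(0.0683))
0.27 15 y -0.0315 0.0336 xface 0.0567 edge x (np.float64(0.0525), np.float64(0.0749))
```

Request:
carry_out(series="0 0.0007 -0.03 0.2;0 0 -0.03 0;0 0 -0.03 0;0 0 -0.02 0;-0.01 0.0013 0 0;-0.01 0.0013 0 0;-0.005 0.0006 0 0;0 0 0 0;0 0 0 0", grip_force=25)

```text
time: 20.3
tool_pos: [0.5393, 0.2745, 0.1681]
tcp_rot: [-3.135, 0.198, -0.002]
wrist_force: [-0.4, -1.1, -2.4]
width: 0.649
grip_force: 34.8
```

Request:
carry_out(series="-0.003 0.0004 0 0;-0.003 0.0004 0 0;-0.003 0.0004 0 0;0 0 0 0")

```text
time: 20.8
tool_pos: [0.5305, 0.2757, 0.1677]
tcp_rot: [-3.135, 0.198, -0.003]
wrist_force: [3.8, -0.0, -2.7]
width: 0.654
grip_force: 34.5
```

Request:
carry_out(series="-0.002 0.0003 0 0;-0.002 0.0003 0 0;-0.002 0.0003 0 0;-0.002 0.0003 0 0;-0.002 0.0003 0 0;0 0 0 0")

```text
time: 21.55
tool_pos: [0.5197, 0.2773, 0.1674]
tcp_rot: [-3.135, 0.198, -0.0]
wrist_force: [4.2, 1.9, -1.0]
width: 0.649
grip_force: 34.5
```

```bash
python3 r.py a2; python3 s.py a2 .06 .17 .035
```

```text
TCP reader [0.0198, 0.0015] [0.5197 0.2773 0.1674] y ang -97.23 F [ 4.2  1.9 -1. ] q6 2.14
203 ymin/max [-0.0334  0.0325] zmin [0.0701 0.0741]
near face x=a(z-.1)+b y+c [ 0.1971  0.0317 -0.0002] 51 0.0039 lean -0.1946
0.06 5 y -0.0279 -0.0251 xface nan edge x (np.float64(0.0307), np.float64(0.0409))
0.075 13 y -0.0288 -0.0243 xface nan edge x (np.float64(0.0279), np.float64(0.0397))
0.09 17 y -0.028 0.009 xface 0.0268 edge x (np.float64(0.0231), np.float64(0.0367))
0.105 23 y -0.028 0.0243 xface 0.0221 edge x (np.float64(0.0217), np.float64(0.037))
0.12 99 y -0.0334 0.0335 xface 0.0054 edge x (np.float64(-0.0025), np.float64(0.0321))
0.135 23 y -0.0305 0.0238 xface 0.018 edge x (np.float64(0.0166), np.float64(0.0325))
0.15 16 y -0.034 0.0311 xface 0.014 edge x (np.float64(0.0096), np.float64(0.0289))
0.165 7 y -0.0336 0.0295 xface 0.0126 edge x (np.float64(0.0098), np.float64(0.0098))
  return _methods._mean(a, axis=axis, dtype=dtype,
  ret = ret.dtype.type(ret / rcount)
```

View pics/a2.png

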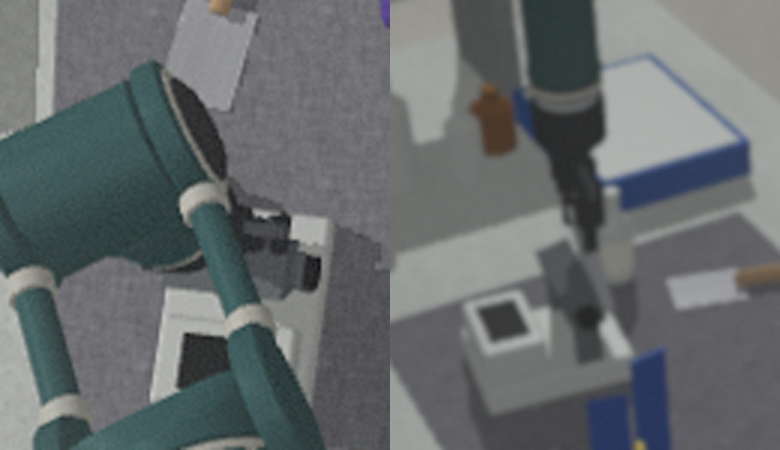

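Request:
carry_out(series="-0.002 0.0002 0 0;-0.002 0.0002 0 0;-0.002 0.0002 0 0;0 0 0 0")

```text
time: 22.65
tool_pos: [0.5135, 0.2775, 0.167]
tcp_rot: [3.135, -0.198, -0.001]
wrist_force: [4.4, 1.2, -1.7]
width: 0.648
grip_force: 34.2
```

Request:
carry_out(series="-0.001 0.0001 0 0;-0.001 0.0001 0 0;0 0 0 0")

```text
time: 23.02
tool_pos: [0.5116, 0.2775, 0.1671]
tcp_rot: [3.135, -0.198, -0.001]
wrist_force: [4.0, -0.1, -3.6]
width: 0.65
grip_force: 34.1
```

```bash
cat > e.py <<'E'
from h import *; import sys
# -y narrow edge of holder seen by side camera: fit centre line x(z); head side face for comparison
L=np.load(sys.argv[1]+".npz")["side"].reshape(-1,3)
A=L[(L[:,1]<-.0235)&(L[:,1]>-.0315)&(L[:,2]>.062)&(L[:,2]<.15)&(L[:,0]>.004)&(L[:,0]<.06)]
X=np.c_[A[:,2]-.1,np.ones(len(A))]; B=A.copy()
for k in range(4):
    X=np.c_[B[:,2]-.1,np.ones(len(B))]; c=np.linalg.lstsq(X,B[:,0],rcond=None)[0]; e=B[:,0]-X@c; B=B[abs(e)<.009]
print("centre line",c.round(4),"lean",np.arctan(-c[0]).round(3),len(B),"y",np.median(B[:,1]).round(4),"zmin",np.sort(A[:,2])[:3].round(4))
S=np.load(sys.argv[1]+".npz")["side"]; 
H=L[(L[:,2]>.118)&(L[:,2]<.135)&(abs(L[:,1])<.044)&(L[:,0]<.01)&(L[:,0]>-.03)]
k=np.linalg.lstsq(np.c_[H[:,0],np.ones(len(H))],H[:,2],rcond=None)[0]; print("head top slope (side)",np.arctan(k[0]).round(3),k.round(4),len(H))
E
python3 r.py a3; python3 e.py a2; python3 e.py a3
```

```text
TCP reader [0.0117, 0.0007] [0.5116 0.2775 0.1671] y ang -97.23 F [ 4.  -0.1 -3.6] q6 2.15
centre line [-0.1707  0.031 ] lean 0.169 83 y -0.0268 zmin [0.0701 0.0724 0.0741]
head top slope (side) 0.241 [0.2453 0.1272] 176
centre line [-0.2588  0.0297] lean 0.253 80 y -0.0276 zmin [0.0718 0.0722 0.0744]
head top slope (side) 0.218 [0.2217 0.127 ] 176
```

Request:
carry_out(series="-0.001 0.0001 0 0;0 0 0 0")

```text
time: 23.88
tool_pos: [0.5113, 0.2777, 0.1674]
tcp_rot: [3.135, -0.198, 0.002]
wrist_force: [6.2, -1.4, -4.6]
width: 0.651
grip_force: 34.0
```

Request:
carry_out(series="-0.001 0.0001 0 0;0 0 0 0")

```text
time: 24.12
tool_pos: [0.5112, 0.2777, 0.1676]
tcp_rot: [3.135, -0.198, 0.005]
wrist_force: [7.7, -2.1, -4.7]
width: 0.646
grip_force: 33.9
```

Request:
carry_out(series="-0.001 0.0001 0 0;0 0 0 0")

```text
time: 24.38
tool_pos: [0.5104, 0.2779, 0.1676]
tcp_rot: [-3.135, 0.198, -0.005]
wrist_force: [7.5, -1.5, -5.5]
width: 0.653
grip_force: 33.9
```

```bash
sed -i 's/range(6)/range(14)/' r.py; python3 r.py a4; python3 e.py a4; python3 - <<'E'
from h import *
L=np.load("a4.npz")["side"].reshape(-1,3); im=np.load("a4.npz")["sidei"]
# near broad face of holder + slide above head (z>.135), far from edge
for lo,hi in((.134,.152),(.16,.205)):
    A=L[(L[:,2]>lo)&(L[:,2]<hi)&(abs(L[:,1])<.018)&(L[:,0]>-.03)&(L[:,0]<.03)]
    for z in np.arange(lo,hi,.006):
        B=A[(A[:,2]>=z)&(A[:,2]<z+.006)]
        if len(B): print(round(z+.003,4),len(B),"x",np.median(B[:,0]).round(4))
for z in np.arange(.066,.15,.008):
    B=L[(L[:,2]>=z)&(L[:,2]<z+.008)&(L[:,1]<-.0235)&(L[:,1]>-.031)&(L[:,0]>.0)&(L[:,0]<.06)]
    if len(B): print("edge",round(z+.004,4),len(B),B[:,0].min().round(4),B[:,0].max().round(4))
cv2.imwrite("pics/a4z.png",cv2.resize(im[115:200,235:320],(600,600),interpolation=2))
E
```

```text
TCP reader [0.0105, 0.0009] [0.5104 0.2779 0.1676] y ang -97.22 F [ 7.5 -1.5 -5.5] q6 2.15
centre line [-0.2605  0.03  ] lean 0.255 79 y -0.0277 zmin [0.0734 0.0734 0.0735]
head top slope (side) 0.232 [0.2358 0.1269] 171
0.137 1 x 0.0132
0.175 2 x 0.0036
0.181 4 x 0.0033
0.193 1 x 0.0018
0.199 1 x 0.0007
0.205 1 x -0.0009
edge 0.07 3 0.0304 0.0413
edge 0.078 6 0.0306 0.0415
edge 0.086 8 0.0276 0.0386
edge 0.094 8 0.0253 0.0391
edge 0.102 9 0.0227 0.0365
edge 0.11 6 0.0229 0.0334
edge 0.118 9 0.0204 0.0309
edge 0.126 14 0.0008 0.0291
edge 0.134 9 0.0143 0.0251
edge 0.142 10 0.0124 0.0258
edge 0.15 7 0.0099 0.0235
```

View pics/a4z.png

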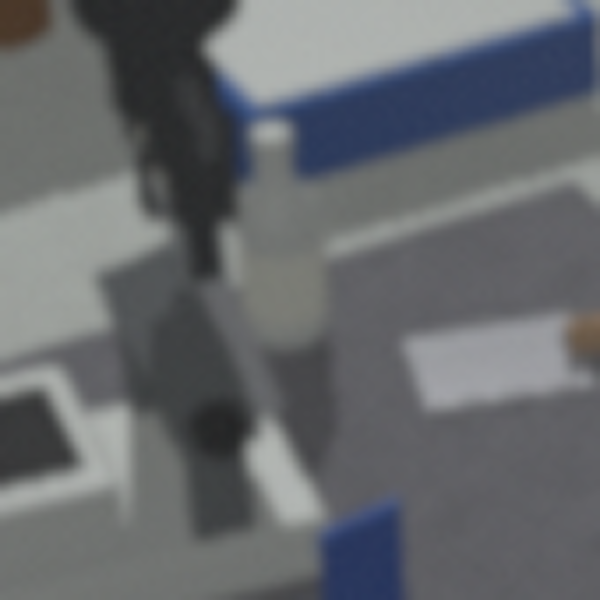

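```bash
python3 - <<'E'
from h import *
t=np.radians(-7.25); o=np.array([.4999,.2783,0]); ex=np.array([np.cos(t),np.sin(t),0]); ey=np.array([-np.sin(t),np.cos(t),0])
def loc(P): P=P-o; return np.stack([P@ex,P@ey,P[...,2]],-1).reshape(-1,3)
S={"side0":loc(cloud("side",np.load("side0.npz")["d"])),"top1":loc(cloud("top",np.load("top1.npz")["d"])),"a4s":np.load("a4.npz")["side"].reshape(-1,3)}
for n,L in S.items():
    H=L[(L[:,2]>.116)&(L[:,2]<.14)&(abs(L[:,1])<.07)&(L[:,0]<.012)&(L[:,0]>-.022)]
    B=L[(L[:,2]>.066)&(L[:,2]<.084)&(L[:,0]<-.05)&(L[:,0]>-.11)&(abs(L[:,1])<.08)]
    C=L[(abs(L[:,2]-.035)<.008)&(L[:,0]<.06)&(L[:,0]>-.13)&(abs(L[:,1])<.08)]
    pc=lambda a:np.percentile(a,[1,99]).round(4)
    print(n,"head y",pc(H[:,1]),"box y",pc(B[:,1]),"x",pc(B[:,0]),"base y",pc(C[:,1]),"x",pc(C[:,0]),"head top z at x=0",np.median(H[abs(H[:,0])<.008,2]-.236*H[abs(H[:,0])<.008,0]).round(4))
L=np.load("a1.npz")["side"].reshape(-1,3)
A=L[(L[:,1]<-.0235)&(L[:,1]>-.0315)&(L[:,2]>.175)&(L[:,2]<.255)&(abs(L[:,0]-.064)<.03)]
for k in range(4):
    X=np.c_[A[:,2]-.2,np.ones(len(A))]; c=np.linalg.lstsq(X,A[:,0],rcond=None)[0]; e=A[:,0]-X@c; A=A[abs(e)<.009]
print("a1 edge lean",np.arctan(-c[0]).round(4),c.round(4),len(A),"y",np.median(A[:,1]).round(4))
E
```

```text
side0 head y [-0.052   0.0461] box y [-0.0586  0.0514] x [-0.1089 -0.0505] base y [-0.0693  0.058 ] x [-0.1178  0.0488] head top z at x=0 0.1269
top1 head y [-0.0468  0.0461] box y [-0.0543  0.0529] x [-0.1094 -0.0507] base y [-0.0644  0.0633] x [-0.1191  0.0491] head top z at x=0 0.1282
a4s head y [-0.0483  0.0463] box y [-0.0551  0.0495] x [-0.1092 -0.0507] base y [-0.0658  0.0574] x [-0.1177  0.0488] head top z at x=0 0.1268
a1 edge lean -0.0011 [0.0011 0.0632] 96 y -0.0273
```

Request:
carry_out(series="0.0008 -0.0006 -0.0008 0;0.0005 -0.0005 -0.0008 0;0 0 0 0;-0.0008 0.0001 0 0;0 0 0 0;0 0 0 0")

```text
time: 26.52
tool_pos: [0.5107, 0.2776, 0.1667]
tcp_rot: [-3.134, 0.198, -0.005]
wrist_force: [6.4, 1.1, 1.1]
width: 0.65
grip_force: 34.6
```

```bash
python3 r.py a5; python3 e.py a5; python3 - <<'E'
from h import *
for a in("a3","a4","a5"):
    Z=np.load(a+".npz"); L=Z["side"].reshape(-1,3)
    B=L[(L[:,2]>.062)&(L[:,2]<.15)&(L[:,1]<-.022)&(L[:,1]>-.033)&(L[:,0]>.0)&(L[:,0]<.06)]
    b=[];
    for s in np.arange(.15,.35,.005):
        u=B[:,0]+s*(B[:,2]-.1); u=u[u>.02]; b.append((np.percentile(u,97)-np.percentile(u,3),round(s,3)))
    print(a,"narrowest strip",min(b)[1],round(min(b)[0],4))
E
```

```text
TCP reader [0.0108, 0.0006] [0.5107 0.2776 0.1667] y ang -97.22 F [6.4 1.1 1.1] q6 2.15
centre line [-0.2635  0.0298] lean 0.258 82 y -0.0276 zmin [0.0718 0.0733 0.0739]
head top slope (side) 0.238 [0.2431 0.1271] 171
a3 narrowest strip 0.27 0.0126
a4 narrowest strip 0.255 0.013
a5 narrowest strip 0.255 0.013
```

Request:
carry_out(series="0.0006 -0.0005 0 0;0 0 0 0;0 0 0 0")

```text
time: 28.3
tool_pos: [0.5108, 0.2774, 0.1666]
tcp_rot: [-3.134, 0.198, -0.004]
wrist_force: [4.1, 0.9, 2.0]
width: 0.646
grip_force: 34.6
```

Request:
carry_out(series="0 0 0 0;0 0 0 0")

```text
time: 28.55
tool_pos: [0.5108, 0.2774, 0.1666]
tcp_rot: [-3.134, 0.198, -0.004]
wrist_force: [5.1, 1.1, 1.7]
width: 0.646
grip_force: 34.6
```

```bash
python3 -c "
from workcell import bot
print(bot.finish_job())"
```

```text
the job is handed in; nothing more can be done
None
```

The job is handed in: the tall slide is fully home in the holder, and the holder is held gripped against the tilted reading face at about 5 N with its opening over the window. Its lean measured about 0.25 rad against 0.23 for the face, which is within measuring error, and I estimate it is centred to within 1–2 mm; I could not see the contact itself to confirm either.

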